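# Close the cell bay and test-wind the hand charger

### The job

Two cells have just been fitted in the hand-wound charger. Slide its battery cover fully shut over them; then give it a test wind: turn the hand wheel clockwise (seen from above) by its knob until the knob reaches the pointer, carry on clockwise through one more full turn, and stop with the knob in line with the pointer again. Leave the cell rack, the multimeter and the spool where they are.

Things in the scene. Friction and masses are not known exactly. Their poses are not given: they have to be found in the camera images.
- charger: The charger: a low grey and black housing 190 mm (its x) by 270 mm (its y), bolted to the bench and immovable, top deck 55 mm above the bench. Origin: centre of its underside; z up. The cell bay and cover are in its +y half, the hand wheel in its -y half, the pointer at its -x edge.
- bay (a point): Centre of the open mouth of the cell bay, at deck height, at (-47.5, 86, 55) mm in the charger's frame. The bay is 75 mm (charger x) by 48 mm and holds two green cells 65 mm long lying along charger x, whose tops lie 3 mm below the deck.
- cover (a joint): Slide of the battery cover along the charger's x, in m: 0 = fully shut over the bay (end stop), grows as the cover moves towards the charger's +x, 0.088 = fully open (end stop). About 1.5 N of friction; stays where it is left. Starts part or fully open.
- cover_grip (a point): Top centre of the black cover's grey grip rib, 80 mm above the bench; at (-47.5, 86, 80) mm in the charger's frame when shut. The cover is a plate 86 mm (charger x) by 58 mm between low rails (tops 64 mm up, 28 mm or more to either side); its upper face is 60 mm up. The upright rib in its middle is 12 mm thick along charger x, 38 mm long along y, 20 mm tall.
- wheel (a joint): Angle of the hand wheel, rad, counted over several turns, growing clockwise seen from above: 0 = knob in line with the pointer for the first time, 6.283 = one full turn later. Starts between -2.2 and -0.5. No stops in use (limits at -12 and 18); friction about 0.06 N m, so it stays where it is left.
- wheel_axis (a point): Point on the upright axis of the hand wheel, on the wheel's upper face, 73 mm above the bench, at (0, -62, 73) mm in the charger's frame. The wheel is a steel disc 136 mm in diameter; nothing on its upper face but the knob rises more than 5 mm above it.
- knob_top (a point): Top centre of the wheel's knob: an upright black knob 42 mm tall, 20 mm thick at its foot and 22 mm in its upper half, rounded to 16 mm at the very top, 54 mm from the wheel's axis; its top is 118 mm above the bench. It spins freely on its own pin, so it can be held in a grip of constant direction while the wheel turns.
- pointer_tip (a point): Tip of the pointer: a small raised black wedge, 19 mm long, 20 mm wide at its base, on the deck at the charger's -x edge, pointing at the wheel's axis, 69 mm above the bench, at (-74, -62, 69) mm in the charger's frame. The knob is in line with it when the knob lies on the line from wheel axis to pointer tip.
- cell_rack: Bystander: loose black rack 210 by 70 mm with eleven green cells standing in it, 73 mm high. Origin: centre of its underside, long side along its x.
- multimeter: Bystander: loose grey multimeter 150 by 75 by 42 mm lying on the bench. Origin: centre of its underside, long side along its x.
- strip_spool: Bystander: loose white spool of nickel strip, 80 mm in diameter, 22 mm high, lying flat. Origin: centre of its underside.

How it is judged:
On the way, in this order (a step that is already met when the one before it is completed fails the run):
1. the cover is fully shut (value of joint cover below 0.004 m), for 0.2 s.
2. the wheel is wound clockwise past the pointer and half a turn on, the cover still shut (value of joint wheel above 3.14 rad and value of joint cover below 0.004 m).
At the end, for the whole second after the job is handed in: The cover is within 4 mm of fully shut, and the wheel stands still one full clockwise turn after its knob first came to the pointer, the knob within 0.2 rad (about 11 mm) of being in line with the pointer (value of joint cover below 0.004 m and value of joint wheel between 6.083 and 6.483 rad and velocity of joint wheel between -0.1 and 0.1 rad/s); the robot touches nothing.
It fails at once if the wheel is turned (knob moved over 25 mm) before the cover is shut (distance of knob_top from where it was at the start of the episode above 0.025 m and value of joint cover above 0.01 m).
It fails at once if the cell rack, the multimeter or the spool is moved by more than 20 mm (distance of any of cell_rack, multimeter, strip_spool from where it was at the start of the episode above 0.02 m).
It also fails if it takes over 64 s, if anything falls off the work surface, if the arm or the gripper's body presses on something with over 40 N, if the wrist force passes 120 N, or if a joint passes its speed limit or range.

### The arm

A 6-joint arm with a two-finger parallel gripper is mounted at the origin on the work surface. World frame = base frame: x ahead of the robot, y to its left, z up, the work surface at z = 0. Lengths are in m, angles in rad, forces in N, time in s.
With the tool pointing down it reaches from about 0.35 to 0.8 m from the base axis. Payload 7.3 kg.
Tool frame: the origin (TCP) lies at the very end of the fingers, on their centre line; the grasp point (between the pads) lies 19 mm behind it (ctrl.hold_point_z is the distance from the TCP to the grasp point, in m); z points along the fingers, y is the line along which they close (so a half turn about z gives the same grasp; the last joint's range is limited). The gripper opens to 85 mm and grips with 20 to 120 N. Pads are 22 mm wide; open, the fingers measure 114 mm over their backs; the gripper's body (76 mm by 85 mm) begins 54 mm behind the grasp point. The pads swing forward as they close: fully open they stand 13 mm farther back than shut.
Start: joints at [-1.329, 0.342, 1.524, -0, 1.275, -0.146], TCP at [0.199, -0.486, 0.231] pointing down, gripper open.
Joint ranges: [-2.53, 2.53], [-0.77, 2.02], [0.04, 2.7], [-1, 4.14], [0.28, 2.66], [-3.11, 3.11]. Speed limits (rad/s): [2.57, 2.57, 3.14, 3.14, 3.14, 3.14].

### API

Orientations are given as a 3x3 rotation matrix whose columns are the frame's x, y, z axes.
In Python, from rig import ctrl gives the robot as it stands. The module is installed in compiled form; this text tells all that it offers. Calls block until the motion is done:
- ctrl.move_ptp(position, orientation): joint-space move of the TCP to a pose.
- ctrl.servo_line(position, rot=None, feed=0.15, until_force=None): straight line of the TCP; rot=None keeps the orientation; feed is the mean speed in m/s. With until_force (N) it stops when the force on the tool has changed by that much, and returns True; else False.
- ctrl.set_joints(angles): joint-space move.
- ctrl.command_gripper(opening): finger opening in m; the grip force is fixed at half the most; returns when the fingers have stopped.
- ctrl.hold(seconds).
- ctrl.inverse_kinematics(position, orientation): joint angles nearest the present ones, or None.
- ctrl.grab_frame(name): name is "scene" or "top"; returns a dict with "img" (400x640x3 uint8, red, green, blue), "depth" (400x640 float32, m along the optical axis (not along the pixel's ray), 0 where there is no reading), "mtx" (3x3 intrinsics, pixels), "cam_to_world" (4x4, takes a point from camera to world coordinates). Camera axes: x right, y down, z forward; pixel columns grow to the right and rows downward; lengths in m; the calibration is good to about 2 mm. A picture is of the moment at which its call begins.
A pose or a line that the arm cannot do raises ctrl.Unreachable and nothing moves.
- ctrl.close_job(): hands the job in; it is judged then, once.
Readings, each from a call of its own:
- ctrl.read_time(): time.
- ctrl.read_joints(): joint angles.
- ctrl.read_joint_vel(): joint speeds.
- ctrl.read_joint_efforts(): joint torques, N m.
- ctrl.read_tcp_pos(): TCP position.
- ctrl.read_tcp_rot(): TCP orientation.
- ctrl.read_force(): force on the tool from outside, world axes, zero at the start.
- ctrl.read_torque(): the same for the moment, N m.
- ctrl.read_opening(): finger opening in m.
- ctrl.read_gripper_force(): force on a finger pad.
Only numpy, scipy, OpenCV 4.12 (cv2) and the standard library are available. Lean on these libraries where they do the work, as an engineer would, in place of code of your own. Each camera call takes 0.05 s, during which the arm holds its last target. There are 200 camera calls.

## Working session

There is one attempt and no reset: what is moved stays moved. The work goes in short steps, each a Python script; the robot and the scene stay as the last script left them, time stands still between calls to the robot, and variables do not carry over. Pictures are saved under pics/ and viewed, at most 10 in all, crops included, and the job is handed in when it is done.

```bash
mkdir -p pics; python3 - <<'E'
from rig import ctrl
import cv2,numpy as np
for n in("top","scene"):
    f=ctrl.grab_frame(n); cv2.imwrite(f"pics/{n}0.png",f["img"][:,:,::-1]); np.savez(f"{n}0.npz",**f)
    print(n,f["mtx"].tolist(),f["cam_to_world"].round(3).tolist())
print(ctrl.read_time())
E
```

```text
top [[488.4532203130897, 0.0, 332.4687597708467], [0.0, 488.4532203130897, 204.6026102251211], [0.0, 0.0, 1.0]] [[0.01, -0.997, 0.079, 0.423], [-1.0, -0.012, -0.019, 0.02], [0.02, -0.079, -0.997, 1.362], [0.0, 0.0, 0.0, 1.0]]
scene [[381.70139581238993, 0.0, 315.4477625154261], [0.0, 381.70139581238993, 198.40823445117113], [0.0, 0.0, 1.0]] [[0.267, 0.501, -0.823, 1.265], [0.963, -0.161, 0.215, -0.18], [-0.025, -0.85, -0.526, 0.579], [0.0, 0.0, 0.0, 1.0]]
0.1
```

View pics/top0.png

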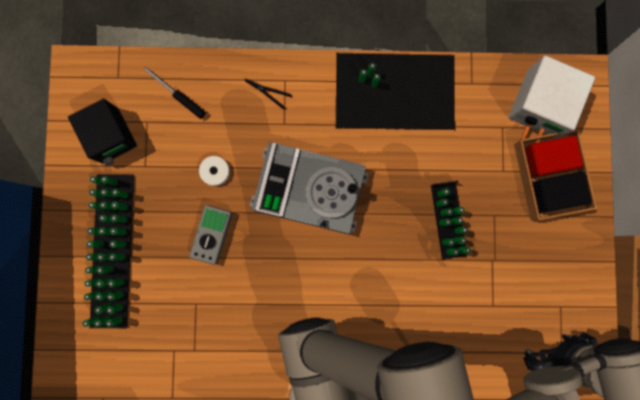

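View pics/scene0.png

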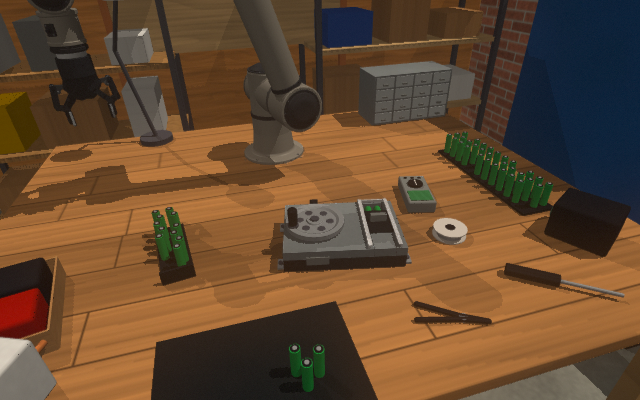

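The top view shows the charger centred near (312,188), with its cell bay on the left, the wheel near (332,192), the knob near (352,188) and the pointer near (323,224). I'll measure its pose and view an enlarged crop.

```bash
cat > h.py <<'E'
import cv2,numpy as np
def ray(f,uv,z):
    K,T=f["mtx"],f["cam_to_world"]; d=T[:3,:3]@np.linalg.solve(K,[uv[0],uv[1],1]); o=T[:3,3]
    return o+d*(z-o[2])/d[2]
def proj(f,p):
    T=f["cam_to_world"]; c=T[:3,:3].T@(np.asarray(p)-T[:3,3]); q=f["mtx"]@c; return q[:2]/q[2]
def cloud(f):
    v,u=np.mgrid[:400,:640]; d=f["depth"]; K=f["mtx"]
    c=np.stack([(u-K[0,2])/K[0,0]*d,(v-K[1,2])/K[1,1]*d,d],-1); T=f["cam_to_world"]
    return c@T[:3,:3].T+T[:3,3]
E
python3 - <<'E'
from h import *
f=np.load("top0.npz"); P=cloud(f); z=P[...,2]
roi=np.zeros(z.shape,bool); roi[130:245,240:385]=1
print("bench z",np.median(z[130:140,250:380]))
m=(roi&(z>.045)&(z<.130)).astype(np.uint8)
cs,_=cv2.findContours(m,0,1); c=max(cs,key=cv2.contourArea)
pts=np.array([ray(f,q[0],.055)[:2] for q in c]).astype(np.float32)
r=cv2.minAreaRect(pts); print(r)
# knob: highest points
k=roi&(z>.105)&(z<.13); print("knob",k.sum(),P[k].mean(0),np.argwhere(k).mean(0)[::-1])
h=roi&(z>.07)&(z<.1)
n,l,s,ce=cv2.connectedComponentsWithStats(h.astype(np.uint8))
for i in range(1,n):
    if s[i,4]>8: print(s[i],ce[i],P[l==i].mean(0))
cr=f["img"][130:245,240:385,::-1]; cv2.imwrite("pics/crop0.png",cv2.resize(cr,None,fx=5,fy=5,interpolation=cv2.INTER_CUBIC))
E
```

```text
bench z 0.0006156036131037546
((0.5741754174232483, 0.059937506914138794), (0.2698671519756317, 0.1902194321155548), 76.69318389892578)
knob 58 [ 0.5680053  -0.05303232  0.11634927] [351.77586207 187.12068966]
[ 306  167   51   51 1367] [330.01755669 191.79078274] [0.55990135 0.00211362 0.0734247 ]
[270 176  14   7  69] [276.52173913 179.04347826] [0.59119303 0.14370815 0.08022526]
```

View pics/crop0.png

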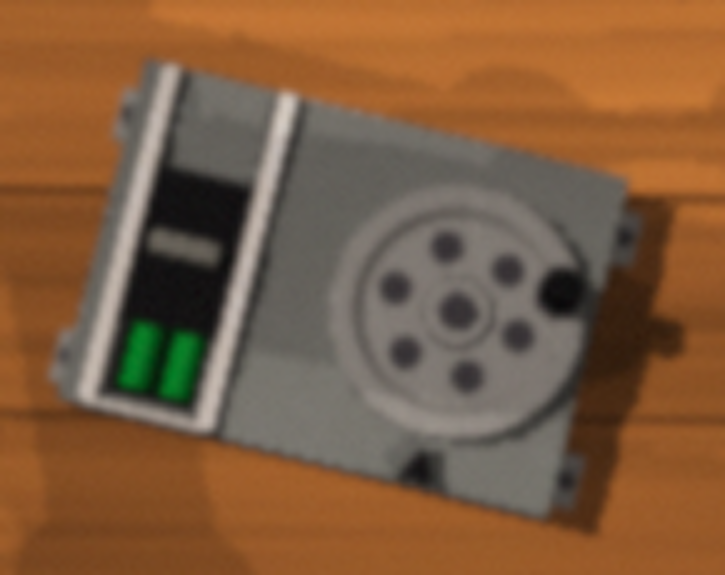

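The crop shows the cover about half open: rib near (277,179) in the full image, two cells exposed towards the pointer side, knob at (352,187). The measurements fit the given sizes: rectangle 270×190 mm, rib z 80 mm, knob z 116 mm at 53 mm radius. That gives charger yaw −13.3°, cover about 0.044 and wheel about −1.95. I'll push the cover shut with closed fingers.

```bash
cat >> h.py <<'E'
O=np.array([.5742,.0599,0]); yaw=np.radians(76.69-90)
ex=np.array([np.cos(yaw),np.sin(yaw),0]); ey=np.array([-ex[1],ex[0],0]); ez=np.array([0,0,1.])
W=lambda x,y,z:O+x*ex+y*ey+z*ez
def to_ch(p): d=np.asarray(p)-O; return np.array([d@ex,d@ey,d[2]])
R0=np.column_stack([ex,-ey,-ez]); R1=np.column_stack([-ex,ey,-ez])
E
python3 - <<'E'
from rig import ctrl
from h import *
qs=[(ctrl.inverse_kinematics(W(.026,.086,.2),R),R) for R in(R0,R1)]
print([q for q,_ in qs])
q,R=min((a for a in qs if a[0] is not None),key=lambda a:abs(a[0][5]))
np.save("R.npy",R)
ctrl.command_gripper(0)
ctrl.move_ptp(W(.026,.086,.13),R)
print("touch down?",ctrl.servo_line(W(.026,.086,.066),feed=.08,until_force=10))
print("push",ctrl.servo_line(W(-.037,.086,.066),feed=.04,until_force=12),to_ch(ctrl.read_tcp_pos()),ctrl.read_force())
ctrl.hold(.2)
p=to_ch(ctrl.read_tcp_pos())
ctrl.servo_line(W(p[0]+.005,.086,.066),feed=.05)
ctrl.servo_line(W(p[0]+.005,.086,.16),feed=.15)
f=ctrl.grab_frame("top"); np.savez("top1.npz",**f); s=ctrl.grab_frame("scene")
P=cloud(f); z=P[...,2]; print("t",ctrl.read_time())
cv2.imwrite("pics/crop1.png",cv2.resize(np.hstack([f["img"][130:245,240:385],s["img"][175:290,270:415]])[:,:,::-1],None,fx=2.7,fy=2.7,interpolation=cv2.INTER_CUBIC))
E
```

```text
[array([ 9.79200127e-02,  5.68156566e-01,  1.24452479e+00, -4.44089210e-16,
        1.32891130e+00,  1.90101966e+00]), array([ 9.79200127e-02,  5.68156566e-01,  1.24452479e+00, -4.44089210e-16,
        1.32891130e+00, -1.24057299e+00])]
touch down? False
push True [-0.0304677   0.08597926  0.06615681] [ 1.53584385 -0.22696773  0.73799852]
t 7.1333
```

View pics/crop1.png

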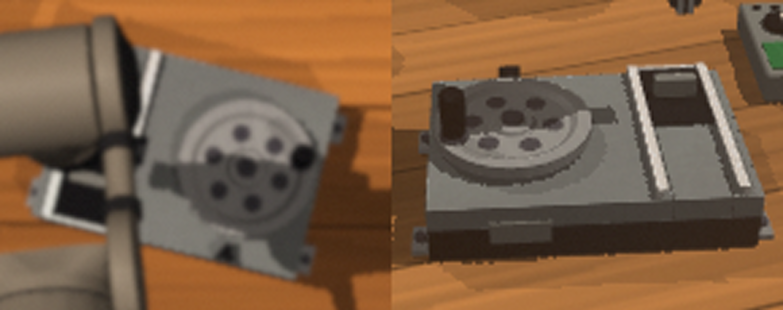

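The push stopped at x = −30.5 mm, exactly where the end stop should be. The picture shows the cover over the cells (rib near (676,84) in the crop) and the knob unmoved. Next I'll grip the knob and wind to about 0, then check.

```bash
cat >> h.py <<'E'
# wheel angle th -> charger-frame direction: th=0 at -x, clockwise positive
def knob(th,z,r=.054): a=np.pi-th; return W(r*np.cos(a),-.062+r*np.sin(a),z)
def angle(p): d=to_ch(p)-[0,-.062,0]; return (np.pi-np.arctan2(d[1],d[0])+np.pi)%(2*np.pi)-np.pi, np.hypot(d[0],d[1])
def wind(ctrl,a,b,z):
    m=0
    for th in np.linspace(a,b,int(np.ceil((b-a)/.26))+1)[1:]:
        ctrl.servo_line(knob(th,z),feed=.06); m=max(m,np.linalg.norm(ctrl.read_force()))
    print("max F",m,"th",angle(ctrl.read_tcp_pos()),"open",ctrl.read_opening(),"t",ctrl.read_time())
E
python3 - <<'E'
from rig import ctrl
from h import *
R=np.load("R.npy"); th,r=angle([.5680,-.0530,.116]); print(th,r)
ctrl.command_gripper(.055)
ctrl.move_ptp(knob(th,.16),R)
print("hit?",ctrl.servo_line(knob(th,.084),feed=.1,until_force=8))
ctrl.command_gripper(.0)
print("open",ctrl.read_opening(),ctrl.read_gripper_force(),ctrl.read_force(),ctrl.read_time())
wind(ctrl,th,0,.084)
s=ctrl.grab_frame("scene")
cv2.imwrite("pics/crop2.png",cv2.resize(s["img"][150:290,250:430,::-1],None,fx=4,fy=4,interpolation=cv2.INTER_CUBIC))
E
```

```text
-1.9555004937983718 0.053181806516687004
hit? False
open 0.019647897569388315 58.85210367618129 [0.08371214 5.79644508 6.13453959] 9.85
max F 8.835148438828798 th (np.float64(0.014305822899360887), np.float64(0.052962914537391936)) open 0.01974024607657875 t 12.7833
```

View pics/crop2.png

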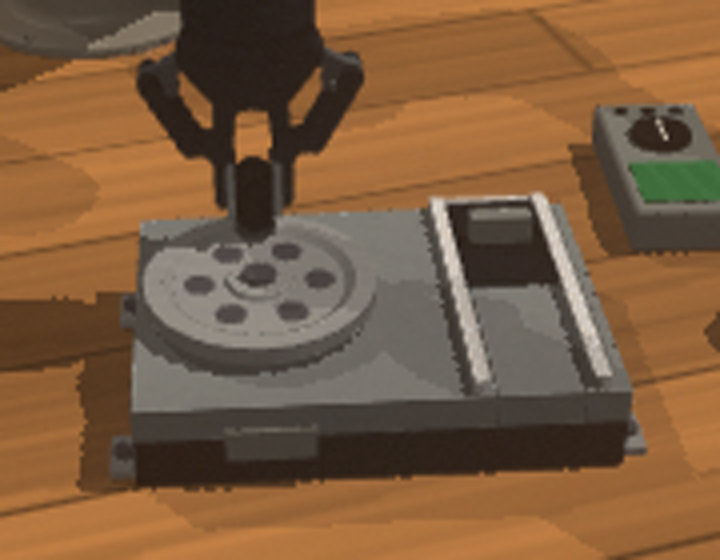

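The knob is held firmly between the fingers near (255,195) at the pointer side, the cover is shut with its rib near (500,222), and forces are low. I'll wind the full turn, release, lift and measure.

```bash
python3 - <<'E'
from rig import ctrl
from h import *
wind(ctrl,0,2*np.pi,.084)
ctrl.hold(.3)
ctrl.command_gripper(.055)
p=ctrl.read_tcp_pos(); ctrl.servo_line([p[0],p[1],.22],feed=.12)
ctrl.move_ptp([.30,-.35,.30],np.load("R.npy"))
f=ctrl.grab_frame("top"); P=cloud(f); z=P[...,2]
roi=np.zeros(z.shape,bool); roi[130:245,240:385]=1
k=roi&(z>.105)&(z<.13); print("knob",k.sum(),angle(P[k].mean(0)))
h=roi&(z>.076)&(z<.09); n,l,s,ce=cv2.connectedComponentsWithStats(h.astype(np.uint8))
for i in range(1,n):
    if s[i,4]>20: print("rib?",s[i,4],to_ch(P[l==i].mean(0)))
print(ctrl.read_force(),ctrl.read_time())
cv2.imwrite("pics/crop3.png",cv2.resize(f["img"][130:245,240:385,::-1],None,fx=4,fy=4,interpolation=cv2.INTER_CUBIC))
E
```

```text
max F 11.73427680705681 th (np.float64(0.012071809728787741), np.float64(0.05295816088025066)) open 0.019713170806352976 t 22.2083
knob 53 (np.float64(-0.019061368755329156), np.float64(0.05429601819143074))
rib? 48 [ 0.00125321 -0.06090535  0.07861707]
rib? 64 [-0.04768749  0.08560393  0.08054274]
[-0.38911498  0.43856203  0.27798582] 25.8417
```

View pics/crop3.png

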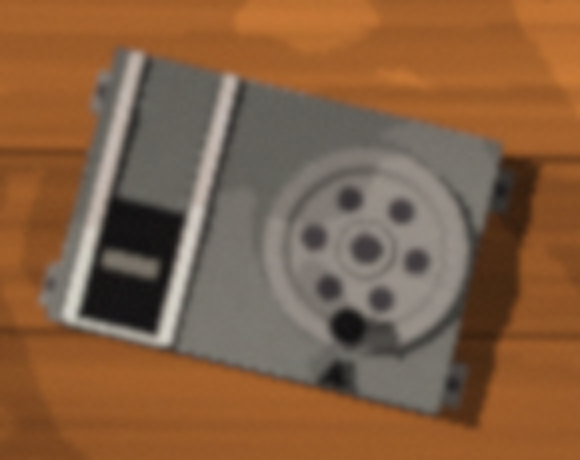

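The knob at (348,327) is in line with the pointer at (338,375), −0.02 rad off. The cover's rib sits at x = −47.7 mm, so it is fully shut.

```bash
python3 -c "
from rig import ctrl
print(ctrl.close_job())"
```

```text
the job is handed in; nothing more can be done
None
```

The job is handed in at about 26 s: the cover is fully shut, and the wheel was wound clockwise to the pointer plus one full turn, stopping with the knob about 0.02 rad from the pointer by camera.

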